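# Hold a fuse carrier in the guarded tester

### The job

Slide the red shutter of the blue fuse tester fully open, pick up the white fuse carrier by its narrow top grip and pass it, the way up it lies, straight down through the yellow-edged guard window onto the sprung contact inside. Push gently (it is porcelain: never force it) until the tester's pointer stands in the green band, and finish while still holding it there with the gripper, leaving the other things on the bench alone.

Things in the scene. Friction and masses are not known exactly. Their poses are not given: they have to be found in the camera images.
- tester: Blue fuse tester, fixed on the bench, 90 x 190 mm (local x, y), with a 5 mm grey top plate whose flat top is 65 mm above the bench. Origin: centre of its underside; z up, local -x is the front with the scale. Two guide rails, 3.5 mm high, run along y on the plate at x = +-25 mm, with a stop bar as high at the +y end.
- window (a point): Centre of the guard window, level with the top plate's top; axes as the tester's. Window 24 mm (tester x) by 62 mm (tester y), 2 mm more than the carrier's body each way, with a 2.5 mm yellow bevel round its upper edge. A 12 mm wide notch at each end lets the carrier's blades pass. Either way round (turned by pi about the vertical) is right.
- shutter (a joint): Red sliding shutter on the tester's top plate, in m: 0 = window covered, 0.086 = fully open (end stop); it slides towards the tester's +y, stays where it is left and takes about 2 N to move. The shutter is 44 mm wide and 88 mm long and rises 3 mm above the top plate.
- shutter_grip (a point): Centre of the top face of the shutter's black grip block, 24.5 mm above the top plate (90 mm above the bench). The block is 18 mm along the tester's x, 14 mm along its y, 22 mm high, upright; axes as the tester's; it moves with the shutter.
- contact (a joint): Depth in m by which the brass sprung contact under the window is pressed: 0 at rest (flat top 6 mm below the top plate's top), 0.011 at its stop. It pushes up with 2.5 N at rest and 0.5 N more per mm. The white, orange-ended pointer on the tester's front falls 3 mm per mm: white band to 0.0035, green 0.0035 to 0.0075, red beyond.
- carrier: White porcelain fuse carrier, about 70 g, lying loose on the bench, grip upwards. Body 22 mm (x) by 60 mm (y) by 20 mm high, with a brass blade at each end (78 mm over the blades); on top a grip tab 12 mm (x) by 26 mm (y), from 20 to 32 mm above the underside. Origin: centre of the underside; z up. Pinch the tab across its 12 mm.
- insulator: Bystander: white porcelain knob insulator, 40 mm across, 47 mm high, standing. Origin: centre of its underside.
- bobbin: Bystander: green relay coil bobbin standing on end, 30 x 40 x 46 mm. Origin: centre of its underside.
- driver: Bystander: small screwdriver with a red handle, lying, 171 mm long along its y, 19 mm thick. Origin: centre of its underside.
- tape_roll: Bystander: black roll of insulating tape lying flat, 62 mm across, 19 mm high. Origin: centre of its underside.
There are look-alikes about, which are no part of the job. What is shaped like the carrier but purple is not meant.

How it is judged:
By the outcome, as a careful person would: the job done as asked, in the order asked, and still so for the second after the job is handed in, while the arm keeps its last pose, push and grip.
It also fails if it takes over 48 s, if anything falls off the work surface, if the arm or the gripper's body presses on something with over 40 N, if the wrist force passes 120 N, or if a joint passes its speed limit or range.

### The arm

A 7-joint arm with a two-finger parallel gripper is mounted at the origin on a cart in front of the work surface, level with it; the furniture and walls round the work are solid. World frame = base frame: x ahead of the robot, y to its left, z up, the work surface at z = 0. Lengths are in m, angles in rad, forces in N, time in s.
With the tool pointing down it reaches from about 0.425 to 0.875 m from the base axis. Payload 4.7 kg.
Tool frame: the origin (TCP) lies at the very end of the fingers, on their centre line; the grasp point (between the pads) lies behind it (ctrl.tcp_to_grasp is the z of the grasp point in the tool frame, in m); z points along the fingers, y is the line along which they close (so a half turn about z gives the same grasp; the last joint's range is limited). The gripper opens to 87 mm and grips with 3 to 60 N. Pads are 19 mm wide; open, the fingers measure 117 mm over their backs; the gripper's body (75 mm by 190 mm) begins 51 mm behind the grasp point.
Start: joints at [-1.259, 0.321, -0.07, 1.45, 0.023, 1.371, -0.057], TCP at [0.191, 0.621, 0.187] pointing down, gripper open.
Joint ranges: [-2.86, 2.86], [-0.3, 2.09], [-1.38, 1.24], [0.06, 2.45], [-1.56, 4.7], [0.09, 2.05], [-2.69, 2.69]. Speed limits (rad/s): [2.57, 2.57, 3.14, 3.14, 3.14, 3.14, 3.14].

### API

Orientations are given as a rotation vector (axis times angle).
In Python, from bench import ctrl gives the robot as it stands.
- The arm moves only by the tool step_arm, never from a script. Its argument "targets" is a list of rows, each a list of 7 numbers: the shift along the world's x, y, z in cm, then the turn, a rotation vector about the world's x, y, z in degrees, then the opening, from 0 (shut) to 1 (fully open). A call has exactly 5 rows; each row shifts and turns the commanded pose from where the row before left it; what a row does not reach is not made up. A row lasts 1/12 s, in which the tool goes at most 41.7 mm and 7.16 degrees, less where a joint would pass 70% of its speed; a pose out of reach is approached as far as the arm can. A call with a gripper value outside its range is refused whole. The fingers move at their own pace and stop on an object; "force" is the grip in N (left out, the last holds). Time passes only in rows, so rows that do not move let the fingers close, or fill a call up. It gives the time, the measured TCP pose, the force, the opening and the grip force at its end, in the units of the state.
- ctrl.get_state(): the state, without advancing time (a new reading comes with each control period).
- ctrl.get_image(name): name is "scene" or "side" or "wrist"; returns (picture, depth): 400x640x3 uint8, red, green, blue; 400x640 float32, m along the optical axis (not along the pixel's ray), 0 where there is no reading.
- ctrl.camera_params(name): a dict with "intrinsics" (3x3 intrinsics, pixels), "rvec" (rotation vector, rad) and "tvec" (3), from world to camera coordinates, as OpenCV has them; the wrist camera has in their place "hand_eye" (4x4, takes a point from camera to tool coordinates, whose origin is the TCP and whose axes are the flange's). Camera axes: x right, y down, z forward; pixel columns grow to the right and rows downward; lengths in m; the calibration is good to about 2 mm. A picture is of the moment at which its call begins: read the wrist's pose just before it. camera_params takes no time and is no camera call.
- ctrl.close_job(): hands the job in; it is judged then, once.
The state is a dict: "time": time; "joint_positions": joint angles; "qd": joint speeds; "joint_torque": joint torques, N m; "position": TCP position; "tool_rot": TCP orientation; "ft_force": force on the tool from outside, world axes, zero at the start; "torque": the same for the moment, N m; "grip_width": opening from 0.0 (shut) to 1.0 (fully open); "grip_force": force on a finger pad.
Only numpy, scipy, OpenCV 4.12 (cv2) and the standard library are available. Lean on these libraries where they do the work, as an engineer would, in place of code of your own. Each camera call takes 0.05 s, during which the arm holds its last target. There are 200 camera calls.

## Working session

There is one attempt and no reset: what is moved stays moved. The work goes in short steps, Python scripts to look and compute and a tool call to move; the robot and the scene stay as the last step left them, time stands still between calls to the robot, and variables do not carry over. Pictures are saved under pics/ and viewed, at most 10 in all, crops included, and the job is handed in when it is done.

Besides the shell and the picture viewer there is one more tool, called as name([rows], argument=value, ...), one row to a line, values as JSON. step_arm: Moves the arm, as the interface text tells. Its arguments: {"type":"object","properties":{"targets":{"type":"array"},"force":{"type":"number"}},"required":["targets"]}

```bash
mkdir -p pics; cat > h.py <<'E'
import numpy as np, cv2
from bench import ctrl
from scipy.spatial.transform import Rotation as R
def cam(n):
    p=ctrl.camera_params(n); K=np.array(p["intrinsics"])
    if "rvec" in p:
        Rm=cv2.Rodrigues(np.array(p["rvec"],float))[0]; t=np.array(p["tvec"]).ravel()
        return K,Rm.T,-Rm.T@t
    s=ctrl.get_state(); H=np.array(p["hand_eye"]); Rt=R.from_rotvec(s["tool_rot"]).as_matrix()
    return K,Rt@H[:3,:3],Rt@H[:3,3]+np.array(s["position"])
def grab(n,f):
    c=cam(n); im,d=ctrl.get_image(n); cv2.imwrite(f"pics/{f}.png",im[:,:,::-1]); np.savez(f"pics/{f}.npz",im=im,d=d,K=c[0],R=c[1],o=c[2]); return im,d,c
def pt(f,u,v,z=None):
    q=np.load(f"pics/{f}.npz"); r=np.linalg.inv(q["K"])@[u,v,1]
    if z is None: return q["R"]@(r*q["d"][int(v),int(u)])+q["o"]
    w=q["R"]@r; return q["o"]+w*(z-q["o"][2])/w[2]
E
python3 - <<'E'
from h import *
s=ctrl.get_state();print(s, ctrl.tcp_to_grasp)
a=grab("scene","s0");b=grab("side","d0");c=grab("wrist","w0")
for x in(a,b,c):print(x[2][2],x[2][1][:,2])
print(R.from_rotvec(s["tool_rot"]).as_matrix())
E
```

```text
{'time': 0.0, 'joint_positions': array([-1.25888566,  0.32181842, -0.07008271,  1.45166826,  0.02261355,
        1.37078175, -0.0569424 ]), 'qd': array([ 1.01184393e-03,  1.42728235e-03, -5.04957626e-04,  6.07635114e-04,
       -5.24997572e-05, -2.64817430e-04, -5.36505690e-04]), 'joint_torque': array([-6.85493262e-06, -4.91280770e+01, -4.04038802e-01, -3.12529707e+01,
       -6.40626275e-02,  4.36822919e-02,  1.70155240e-04]), 'position': array([0.19060541, 0.6207837 , 0.18546791]), 'tool_rot': array([-4.66065086e-01, -3.10665626e+00,  2.95477064e-03]), 'ft_force': array([-0.14111488, -0.43741531, -0.11499172]), 'torque': array([-0.05167252,  0.01319213,  0.03891485]), 'grip_force': 0.0, 'grip_width': 1.0020694190127528} -0.0187
[0.06150485 0.45864824 0.51870399] [ 0.61279784 -0.58799762 -0.52795606]
[0.16677326 0.55628391 0.54728385] [ 0.48684805 -0.68257513 -0.54504144]
[0.11856159 0.64276964 0.38273886] [ 0.26128482 -0.08208316 -0.96176535]
[[-9.55977933e-01  2.93438226e-01 -4.46861792e-04]
 [ 2.93438545e-01  9.55976178e-01 -1.83517868e-03]
 [-1.11322348e-04 -1.88551679e-03 -9.99998216e-01]]
```

View pics/s0.png

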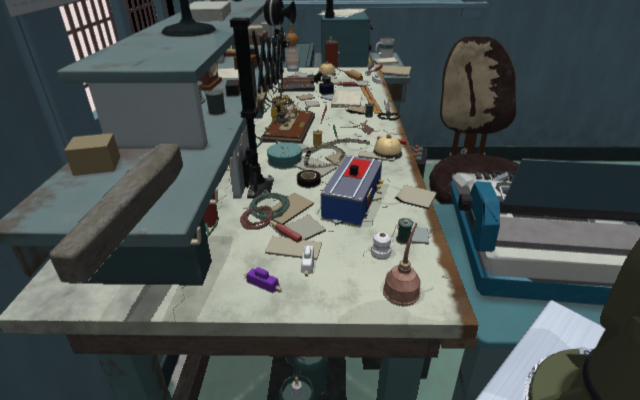

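View pics/d0.png

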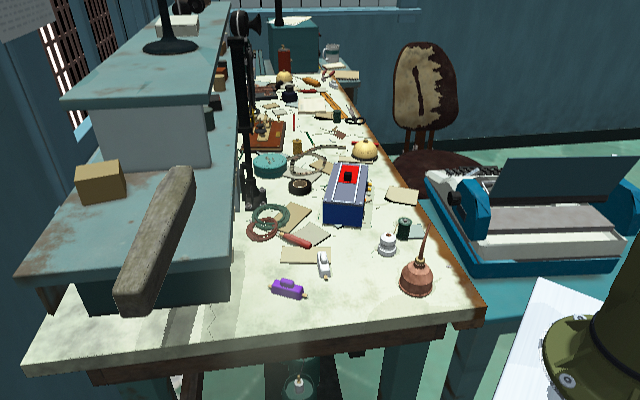

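The scene view shows the tester at about (352,190) with the red shutter, and the white carrier at (308,258). The purple look-alike is at (264,278), the insulator at (381,244) and the bobbin at (404,230). The side view agrees: tester (347,195), carrier (323,264). I'll enlarge both.

```bash
python3 - <<'E'
from h import *
for u,v in[(308,258),(264,278),(381,244),(353,170),(350,200),(308,178),(280,300)]:print(u,v,pt("s0",u,v).round(4))
for u,v in[(323,264),(348,178),(345,205),(330,300)]:print(u,v,pt("d0",u,v).round(4))
a=cv2.imread("pics/s0.png")[140:290,240:440];b=cv2.imread("pics/d0.png")[140:290,240:440]
cv2.imwrite("pics/c0.png",np.vstack([cv2.resize(a,None,fx=4,fy=4,interpolation=cv2.INTER_CUBIC)]))
E
```

```text
308 258 [0.4967 0.0793 0.0198]
264 278 [0.5081 0.1713 0.0234]
381 244 [ 0.417  -0.0329  0.0354]
353 170 [ 0.5899 -0.1427  0.0833]
350 200 [ 0.5325 -0.0717  0.0624]
308 178 [ 0.7404 -0.1417  0.0019]
280 300 [ 0.4682  0.1701 -0.0008]
323 264 [0.4989 0.0833 0.0201]
348 178 [ 0.5902 -0.1455  0.0768]
345 205 [ 0.5457 -0.0649  0.0605]
330 300 [ 0.4466  0.1338 -0.0028]
```

View pics/c0.png

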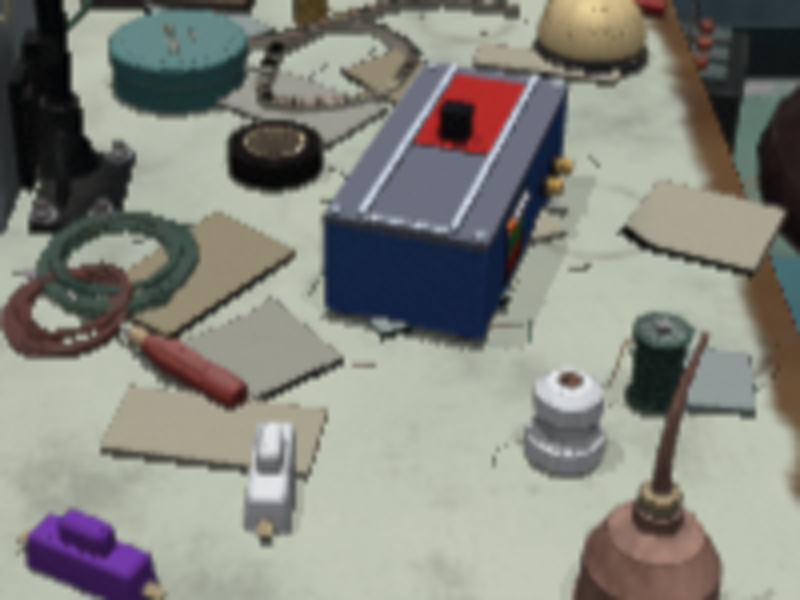

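View pics/w0.png

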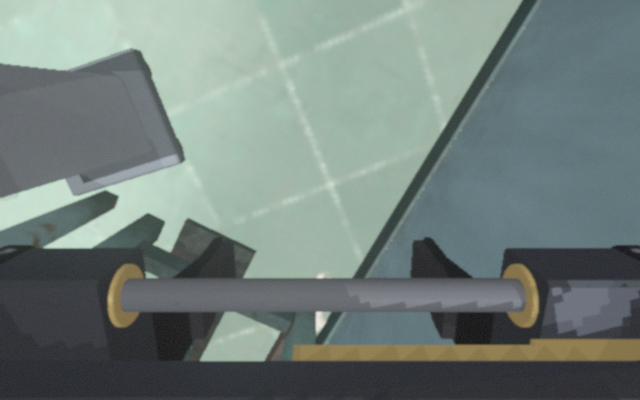

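```bash
cat >> h.py <<'E'
def cloud(f):
    q=np.load(f"pics/{f}.npz"); v,u=np.mgrid[:400,:640]; d=q["d"]
    P=np.stack([u*d,v*d,d],-1)@np.linalg.inv(q["K"]).T@q["R"].T+q["o"]; P[d==0]=np.nan
    return P,q["im"].astype(int)
def rect(p):
    c,s,a=cv2.minAreaRect((p[:,:2]*1000).astype(np.float32)); return np.round(c,1),np.round(s,1),round(a,2),len(p)
E
python3 - <<'E'
from h import *
for f in("s0","d0"):
    P,im=cloud(f); z=P[...,2]; r,g,b=im[...,0],im[...,1],im[...,2]
    box=lambda x,y,h:(abs(P[...,0]-x)<h)&(abs(P[...,1]-y)<h)
    m=box(.57,-.12,.16)&(z>.058)&(z<.075); print(f,"plate",rect(P[m]),np.median(z[m]))
    red=m&(r>140)&(g<80); print(" shutter",rect(P[red]),np.median(z[red]))
    k=box(.59,-.145,.05)&(z>.083)&(z<.1); print(" grip",rect(P[k]),np.max(z[k]))
    m=box(.5,.08,.06)&(z>.006)&(z<.05); print(" carrier",rect(P[m]))
    m=box(.5,.08,.06)&(z>.027)&(z<.05); print(" tab",rect(P[m]),np.max(z[m]))
E
```

```text
s0 plate (array([ 593.6, -147. ]), array([ 91.7, 194.6]), 26.42, 1765) 0.06543465117886976
 shutter (array([ 611.7, -181.4]), array([44.4, 94.5]), 27.34, 224) 0.06775400986545305
 grip (array([ 592.9, -147.4]), array([15.6, 13.4]), 43.85, 39) 0.09034606369390485
 carrier (array([518.1,  64. ]), array([75.8, 84.4]), 88.04, 343)
 tab (array([505.1,  73.8]), array([11.3, 23.8]), 47.4, 64) 0.033467337711855505
d0 plate (array([ 593.5, -146.7]), array([ 90.2, 195.8]), 26.61, 1549) 0.06464246875475094
 shutter (array([ 611.3, -181.8]), array([44.1, 94.1]), 26.61, 234) 0.06679628182809277
 grip (array([ 593.6, -148.4]), array([16.8, 13.4]), 13.2, 32) 0.09083916654331742
 carrier (array([518.6,  67.7]), array([60.1, 86.3]), 84.53, 270)
 tab (array([505.9,  74.1]), array([11.6, 27. ]), 46.07, 57) 0.032702537968749
```

```bash
python3 - <<'E'
from h import *
P=np.concatenate([cloud(f)[0].reshape(-1,3) for f in("s0","d0")]); 
m=(P[:,2]>.06)&(P[:,0]>.1)&(P[:,0]<.95)&(P[:,1]>-.45)&(P[:,1]<.75); P=P[m]
d={}
for p in P:
    k=(int(p[0]//.05*5),int(p[1]//.05*5)); d[k]=max(d.get(k,0),round(p[2],2))
print(sorted(d.items()))
E
```

```text
[((10, -45), np.float64(0.08)), ((10, -40), np.float64(0.19)), ((10, -35), np.float64(0.2)), ((15, -40), np.float64(0.08)), ((15, -35), np.float64(0.2)), ((15, -30), np.float64(0.2)), ((20, -35), np.float64(0.1)), ((20, -30), np.float64(0.2)), ((20, -25), np.float64(0.21)), ((25, -30), np.float64(0.14)), ((25, -25), np.float64(0.2)), ((25, -20), np.float64(0.12)), ((25, -15), np.float64(0.08)), ((30, -40), np.float64(0.06)), ((30, -35), np.float64(0.06)), ((30, -30), np.float64(0.1)), ((30, -25), np.float64(0.12)), ((30, -20), np.float64(0.12)), ((30, -5), np.float64(0.14)), ((30, 0), np.float64(0.13)), ((35, -40), np.float64(0.06)), ((35, -35), np.float64(0.06)), ((35, -30), np.float64(0.09)), ((35, -25), np.float64(0.12)), ((35, -20), np.float64(0.09)), ((50, -20), np.float64(0.07)), ((50, -15), np.float64(0.07)), ((50, -10), np.float64(0.07)), ((50, 25), np.float64(0.17)), ((50, 30), np.float64(0.17)), ((50, 35), np.float64(0.21)), ((50, 40), np.float64(0.21)), ((55, -30), np.float64(0.06)), ((55, -25), np.float64(0.07)), ((55, -20), np.float64(0.09)), ((55, -15), np.float64(0.09)
[... 2009 characters left out ...]
4(0.33)), ((85, 5), np.float64(0.33)), ((85, 10), np.float64(0.33)), ((85, 15), np.float64(0.34)), ((85, 20), np.float64(0.34)), ((85, 25), np.float64(0.33)), ((85, 30), np.float64(0.33)), ((85, 35), np.float64(0.17)), ((85, 40), np.float64(0.23)), ((85, 45), np.float64(0.16)), ((90, -25), np.float64(0.28)), ((90, -20), np.float64(0.31)), ((90, -15), np.float64(0.33)), ((90, -10), np.float64(0.33)), ((90, -5), np.float64(0.33)), ((90, 0), np.float64(0.33)), ((90, 5), np.float64(0.34)), ((90, 10), np.float64(0.33)), ((90, 15), np.float64(0.33)), ((90, 20), np.float64(0.33)), ((90, 25), np.float64(0.33)), ((90, 30), np.float64(0.45)), ((90, 35), np.float64(0.34)), ((90, 40), np.float64(0.26))]
```

step_arm([
  [1.6,-3.2,0,0,0,-7,1],
  [1.6,-3.2,0,0,0,-7,1],
  [1.6,-3.2,0,0,0,-7,1],
  [1.6,-3.2,0,0,0,-5,1],
  [1.6,-3.2,0,0,0,0,1],
])

```text
time: 0.57
position: [0.2712, 0.4596, 0.1862]
tool_rot: [-1.158, -2.92, 0.001]
ft_force: [1.2, 0.4, 0.2]
grip_width: 1.0
grip_force: 0.0
```

step_arm([
  [1.6,-3.2,0,0,0,-7,1],
  [1.6,-3.2,0,0,0,-7,1],
  [1.6,-3.2,0,0,0,-6.2,1],
  [1.6,-3.2,0,0,0,0,1],
  [1.6,-3.2,0,0,0,0,1],
])

```text
time: 0.98
position: [0.3511, 0.2996, 0.1865]
tool_rot: [-1.648, -2.675, -0.0]
ft_force: [-0.1, 0.9, 0.9]
grip_width: 0.992
grip_force: 0.0
```

step_arm([
  [1.8,-3.2,0,0,0,0,1],
  [1.8,-3.2,0,0,0,0,1],
  [1.8,-3.2,0,0,0,0,1],
  [1.8,-3.2,0,0,0,0,1],
  [1.8,-3.2,0,0,0,0,1],
])

```text
time: 1.4
position: [0.4411, 0.1396, 0.1866]
tool_rot: [-1.647, -2.675, -0.001]
ft_force: [0.4, 1.0, 0.4]
grip_width: 1.0
grip_force: 0.0
```

step_arm([
  [2,-3,0,0,0,0,0.6],
  [1.5,-2,0,0,0,0,0.6],
  [0,0,0,0,0,0,0.6],
  [0,0,0,0,0,0,0.6],
  [0,0,0,0,0,0,0.6],
])

```text
time: 1.82
position: [0.4751, 0.0923, 0.1863]
tool_rot: [-1.646, -2.675, 0.0]
ft_force: [-0.5, 0.7, -0.2]
grip_width: 0.705
grip_force: 0.0
```

```bash
python3 - <<'E'
from h import *
grab("wrist","w1")
P,im=cloud("w1"); z=P[...,2]
box=lambda x,y,h:(abs(P[...,0]-x)<h)&(abs(P[...,1]-y)<h)
for a,b in((.005,.05),(.016,.05),(.027,.05)):
    m=box(.505,.075,.05)&(z>a)&(z<b); print(rect(P[m]) if m.any() else 0)
E
```

```text
(array([521.8,  74.1]), array([53.9, 96.2]), 37.77, 1131)
(array([504.6,  72.9]), array([18.4, 56.1]), 43.21, 845)
(array([504.8,  72.7]), array([11.8, 25.6]), 45.31, 261)
```

View pics/w1.png

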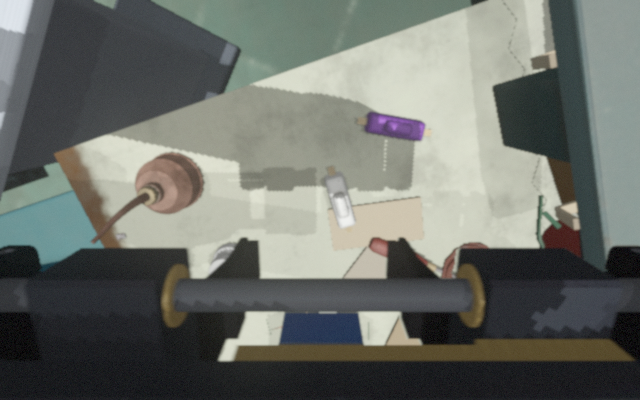

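step_arm([
  [2,-4,0,0,0,0,0.6],
  [2,-4,0,0,0,0,0.6],
  [2,-4,0,0,0,0,0.6],
  [2,-4,0,0,0,0,0.6],
  [1,-2,0,0,0,0,0.6],
])

```text
time: 2.28
position: [0.5612, -0.0811, 0.1868]
tool_rot: [1.648, 2.672, -0.002]
ft_force: [-0.6, 0.1, 0.4]
grip_width: 0.603
grip_force: 0.0
```

The wrist view shows the white carrier at (340,203), the purple one at (395,127) and the driver handle at (380,245). Next I'll measure the tester from here.

```bash
python3 - <<'E'
from h import *
grab("wrist","w2")
P,im=cloud("w2"); z=P[...,2]; r,g,b=im[...,0],im[...,1],im[...,2]
box=lambda x,y,h:(abs(P[...,0]-x)<h)&(abs(P[...,1]-y)<h)
k=box(.593,-.148,.03)&(z>.083)&(z<.1); print(rect(P[k]) if k.sum()>3 else k.sum())
k=box(.593,-.148,.15)&(z>.055)&(z<.08)&(r>130)&(g<80); print(rect(P[k])if k.sum()>3 else k.sum())
E
```

```text
(array([ 593.5, -149.2]), array([17.4, 13.4]), 26.86, 281)
(array([ 609.7, -180.9]), array([41. , 84.4]), 26.23, 1213)
```

step_arm([
  [1.6,-3.4,-2,0,0,0,0.6],
  [1.6,-3.3,-2,0,0,0,0.6],
  [0,0,-2,0,0,0,0.6],
  [0,0,0,0,0,0,0.6],
  [0,0,0,0,0,0,0.6],
])

```text
time: 2.75
position: [0.591, -0.1414, 0.1257]
tool_rot: [-1.643, -2.673, 0.001]
ft_force: [0.7, 0.3, 0.1]
grip_width: 0.599
grip_force: 0.0
```

step_arm([
  [0.25,-0.75,-1.5,0,0,0,0.6],
  [0,0,-2,0,0,0,0.6],
  [0,0,-1.5,0,0,0,0.6],
  [0,0,0,0,0,0,0.6],
  [0,0,0,0,0,0,0.6],
])

```text
time: 3.17
position: [0.5946, -0.1498, 0.0773]
tool_rot: [-1.644, -2.676, -0.001]
ft_force: [-0.2, -0.1, 0.2]
grip_width: 0.601
grip_force: 0.0
```

step_arm([
  [0,0,0,0,0,0,0.1],
  [0,0,0,0,0,0,0.1],
  [0,0,0,0,0,0,0.1],
  [0,0,0,0,0,0,0.1],
  [0,0,0,0,0,0,0.1],
], force=20)

```text
time: 3.58
position: [0.5947, -0.1514, 0.0776]
tool_rot: [1.647, 2.674, 0.001]
ft_force: [0.9, -0.4, 0.1]
grip_width: 0.305
grip_force: 0.0
```

step_arm([
  [0,0,0,0,0,0,0.1],
  [0,0,0,0,0,0,0.1],
  [0,0,0,0,0,0,0.1],
  [0,0,0,0,0,0,0.1],
  [0,0,0,0,0,0,0.1],
])

```text
time: 4.0
position: [0.5944, -0.1514, 0.077]
tool_rot: [-1.648, -2.675, 0.0]
ft_force: [0.3, -1.2, 0.3]
grip_width: 0.104
grip_force: 0.0
```

step_arm([
  [-0.45,0.9,0,0,0,0,0.1],
  [-0.45,0.9,0,0,0,0,0.1],
  [-0.45,0.9,0,0,0,0,0.1],
  [-0.45,0.9,0,0,0,0,0.1],
  [-0.45,0.9,0,0,0,0,0.1],
])

```text
time: 4.42
position: [0.5713, -0.1047, 0.077]
tool_rot: [-1.646, -2.675, -0.001]
ft_force: [0.8, -0.1, -0.4]
grip_width: 0.097
grip_force: 0.0
```

The gripper closed to 9 mm without touching the block, so something is off and I need to look.

```bash
python3 - <<'E'
from h import *
grab("scene","s3"); grab("wrist","w3"); print(ctrl.get_state()["position"])
a=cv2.imread("pics/s3.png")[100:250,260:460]
cv2.imwrite("pics/c3.png",np.vstack([cv2.resize(a,(640,480),interpolation=cv2.INTER_CUBIC)]))
P,im=cloud("s3"); z=P[...,2]; r,g,b=im[...,0],im[...,1],im[...,2]
k=(abs(P[...,0]-.59)<.12)&(abs(P[...,1]+.14)<.14)&(z>.055)&(z<.08)&(r>130)&(g<80); print(rect(P[k])if k.sum()>3 else k.sum())
E
```

```text
[ 0.57130196 -0.10330434  0.07696326]
(array([ 610.3, -180.2]), array([42.8, 88.5]), 27.66, 196)
```

View pics/c3.png

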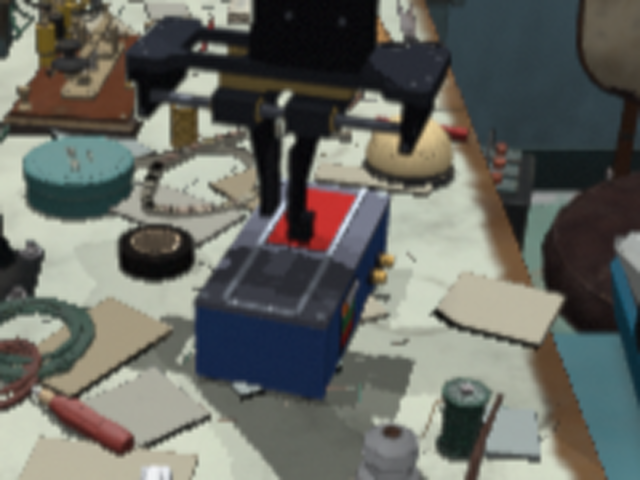

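```bash
python3 - <<'E'
from h import *
q=np.load("pics/s3.npz")
def pr(p): c=q["R"].T@(np.array(p)-q["o"]); u=q["K"]@c; return u[:2]/u[2]
for p in([.5713,-.1033,.077],[.5935,-.149,.09],[.5713,-.1033,.14],[.5713,-.1033,.2]): u=pr(p); print(p,u,(u-[260,100])*3.2)
P,im=cloud("s3"); z=P[...,2]
for lo in np.arange(.075,.2,.012):
    k=(abs(P[...,0]-.58)<.12)&(abs(P[...,1]+.12)<.14)&(z>lo)&(z<lo+.012); p=P[k]
    print(round(lo,3),k.sum(),p.min(0).round(3) if len(p) else 0,p.max(0).round(3) if len(p) else 0)
for u,v in((270,200),(270,170),(300,225),(300,180),(305,150)): print(u,v,pt("s3",260+u/3.2,100+v/3.2).round(3))
E
```

```text
[0.5713, -0.1033, 0.077] [346.92195603 181.69778642] [278.15025929 261.43291653]
[0.5935, -0.149, 0.09] [353.81909106 165.8291466 ] [300.22109139 210.65326913]
[0.5713, -0.1033, 0.14] [347.72275079 155.3250998 ] [280.71280253 177.04031936]
[0.5713, -0.1033, 0.2] [348.54647393 128.1973096 ] [283.34871658  90.23139072]
0.075 32 [ 0.583 -0.152  0.076] [ 0.597 -0.139  0.087]
0.087 10 [ 0.585 -0.155  0.087] [ 0.591 -0.145  0.09 ]
0.099 0 0 0
0.111 55 [ 0.554 -0.119  0.112] [ 0.581 -0.088  0.123]
0.123 70 [ 0.554 -0.117  0.123] [ 0.58  -0.089  0.135]
0.135 72 [ 0.553 -0.12   0.135] [ 0.58  -0.086  0.147]
0.147 81 [ 0.551 -0.122  0.148] [ 0.582 -0.087  0.159]
0.159 102 [ 0.547 -0.121  0.159] [ 0.587 -0.086  0.171]
0.171 40 [ 0.548 -0.111  0.171] [ 0.653 -0.085  0.183]
0.183 268 [ 0.477 -0.176  0.183] [ 0.657 -0.032  0.195]
0.195 543 [ 0.472 -0.132  0.195] [ 0.649 -0.032  0.207]
270 200 [ 0.57  -0.092  0.128]
270 170 [ 0.572 -0.094  0.148]
300 225 [ 0.591 -0.146  0.081]
300 180 [ 0.555 -0.103  0.144]
305 150 [ 0.551 -0.103  0.166]
```

View pics/w3.png

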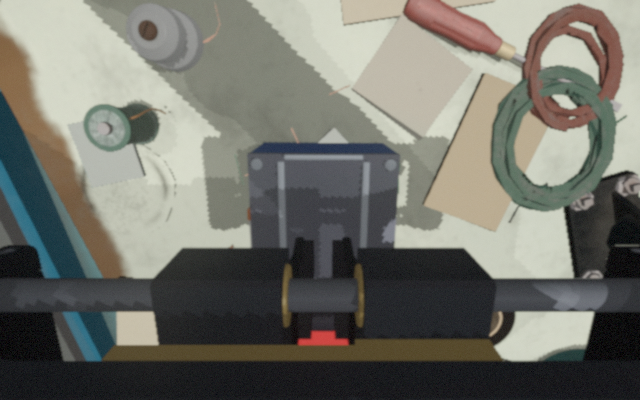

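The scene camera puts the fingertips at about z = 0.112, but the reported TCP is 0.077. I'll check against the wrist depth at the fingertips (around (303,245) and (345,245)).

```bash
python3 - <<'E'
from h import *
s=ctrl.get_state(); H=np.array(ctrl.camera_params("wrist")["hand_eye"]); print(H.round(4).tolist())
Rt=R.from_rotvec(s["tool_rot"]).as_matrix()
for u,v in((300,243),(300,255),(345,243),(347,255),(325,200),(325,160)):
    p=pt("w3",u,v); print(u,v,p.round(4),(Rt.T@(p-s["position"])).round(4))
E
```

```text
[[0.0, -0.9617, -0.274, 0.0749], [1.0, 0.0002, -0.0005, -0.0005], [0.0005, -0.274, 0.9617, -0.1972], [0.0, 0.0, 0.0, 1.0]]
300 243 [ 0.5558 -0.0974  0.1205] [ 0.0124 -0.0111 -0.0436]
300 255 [ 0.5567 -0.0974  0.1328] [ 0.012  -0.0103 -0.0558]
345 243 [ 0.5744 -0.0882  0.12  ] [ 0.0122  0.0097 -0.043 ]
347 255 [ 0.5744 -0.0881  0.1335] [ 0.0123  0.0097 -0.0565]
325 200 [ 0.5641 -0.0875  0.0646] [0.0173 0.0007 0.0124]
325 160 [ 0.5531 -0.066   0.0629] [0.0415 0.0007 0.0141]
```

Both cameras agree: the real fingertips sit about 35 mm behind the reported TCP. I'll allow for this, reopen, go back and descend in stages while watching the force.

step_arm([
  [1.1,-2.25,0,0,0,0,0.5],
  [1.1,-2.25,0,0,0,0,0.5],
  [0,0,0,0,0,0,0.5],
  [0,0,0,0,0,0,0.5],
  [0,0,0,0,0,0,0.5],
])

```text
time: 4.93
position: [0.5936, -0.1511, 0.0769]
tool_rot: [-1.648, -2.674, -0.0]
ft_force: [0.4, -0.4, 0.0]
grip_width: 0.393
grip_force: 0.0
```

step_arm([
  [0,0,0,0,0,0,0.5],
  [0,0,-1,0,0,0,0.5],
  [0,0,-1,0,0,0,0.5],
  [0,0,-0.8,0,0,0,0.5],
  [0,0,0,0,0,0,0.5],
])

```text
time: 5.35
position: [0.5919, -0.1503, 0.0463]
tool_rot: [-1.645, -2.672, 0.003]
ft_force: [-1.3, -0.2, -0.4]
grip_width: 0.5
grip_force: 0.0
```

```bash
python3 - <<'E'
from h import *
s=ctrl.get_state(); print(s["position"],s["ft_force"],s["grip_width"])
for n in("scene","side"):
    grab(n,"t_"+n); P,im=cloud("t_"+n); z=P[...,2]; ax=R.from_rotvec(s["tool_rot"]).as_matrix()
    rel=(P-s["position"])@ax
    k=(abs(rel[...,0])<.02)&(abs(rel[...,1])<.05)&(abs(rel[...,1])>.014)&(z>.073); zz=np.sort(z[k]); print(n,k.sum(),zz[:5].round(4)); 
    k&=z<.13; print(rel[k].min(0).round(4),rel[k].max(0).round(4))
E
```

```text
[ 0.5919331  -0.15032305  0.04625256] [-1.33729857 -0.23644725 -0.4444769 ] 0.4999522622822876
scene 1520 [0.0811 0.082  0.0821 0.0824 0.0829]
[-0.0139 -0.0359 -0.0838] [ 0.014   0.0356 -0.0349]
side 1193 [0.0822 0.0825 0.0832 0.0837 0.0839]
[-0.0067 -0.0346 -0.0838] [ 0.0135  0.0347 -0.0358]
```

step_arm([
  [0.1,0,-0.7,0,0,0,0.5],
  [0,0,0,0,0,0,0.1],
  [0,0,0,0,0,0,0.1],
  [0,0,0,0,0,0,0.1],
  [0,0,0,0,0,0,0.1],
], force=20)

```text
time: 5.87
position: [0.5951, -0.1515, 0.0423]
tool_rot: [1.647, 2.674, 0.0]
ft_force: [0.3, -0.1, 0.3]
grip_width: 0.282
grip_force: 0.0
```

step_arm([
  [0,0,0,0,0,0,0.1],
  [0,0,0,0,0,0,0.1],
  [0,0,0,0,0,0,0.1],
  [0,0,0,0,0,0,0.1],
  [0,0,0,0,0,0,0.1],
])

```text
time: 6.28
position: [0.5953, -0.1514, 0.0423]
tool_rot: [1.647, 2.674, 0.001]
ft_force: [1.1, 0.6, 1.0]
grip_width: 0.201
grip_force: 20.0
```

step_arm([
  [-0.4,0.8,0,0,0,0,0.1],
  [-0.4,0.8,0,0,0,0,0.1],
  [-0.4,0.8,0,0,0,0,0.1],
  [-0.4,0.8,0,0,0,0,0.1],
  [-0.4,0.8,0,0,0,0,0.1],
])

```text
time: 6.7
position: [0.5748, -0.1105, 0.0423]
tool_rot: [1.647, 2.674, 0.001]
ft_force: [3.0, -1.2, -0.5]
grip_width: 0.199
grip_force: 20.0
```

step_arm([
  [-0.4,0.8,0,0,0,0,0.1],
  [-0.4,0.8,0,0,0,0,0.1],
  [-0.4,0.8,0,0,0,0,0.1],
  [-0.4,0.8,0,0,0,0,0.1],
  [-0.2,0.4,0,0,0,0,0.1],
])

```text
time: 7.12
position: [0.5584, -0.0778, 0.0424]
tool_rot: [1.643, 2.669, -0.003]
ft_force: [12.0, -13.7, -10.2]
grip_width: 0.21
grip_force: 20.0
```

step_arm([
  [0,0,0,0,0,0,0.1],
  [0,0,0,0,0,0,0.5],
  [0,0,0,0,0,0,0.5],
  [0,0,0,0,0,0,0.5],
  [0,0,0,0,0,0,0.5],
])

```text
time: 7.53
position: [0.5557, -0.0745, 0.0415]
tool_rot: [-1.646, -2.673, 0.001]
ft_force: [0.6, -0.0, 0.9]
grip_width: 0.418
grip_force: 0.0
```

step_arm([
  [0,0,3,0,0,0,0.5],
  [0,0,4,0,0,0,0.5],
  [0,0,4,0,0,0,0.5],
  [0,0,2,0,0,0,0.5],
  [0,0,0,0,0,0,0.5],
])

```text
time: 7.95
position: [0.5597, -0.0755, 0.1773]
tool_rot: [1.644, 2.67, 0.008]
ft_force: [0.9, -0.1, -0.3]
grip_width: 0.499
grip_force: 0.0
```

```bash
python3 - <<'E'
from h import *
grab("wrist","w4"); grab("scene","s4"); grab("side","d4")
for f in("w4","s4","d4"):
    P,im=cloud(f); z=P[...,2]; r,g,b=im[...,0],im[...,1],im[...,2]
    c,s=np.cos(np.radians(26.5)),np.sin(np.radians(26.5)); X=(P[...,0]-.5936)*c+(P[...,1]+.147)*s; Y=-(P[...,0]-.5936)*s+(P[...,1]+.147)*c
    L=np.stack([X,Y,z],-1); I=(abs(X)<.06)&(abs(Y)<.11)
    k=I&(z>.083)&(z<.095); print(f,"grip",rect(L[k]),rect(P[k]))
    k=I&(z>.055)&(z<.08); print(" plate",rect(L[k]))
    k=I&(z>.055)&(z<.08)&(r>130)&(g<80); print(" red",rect(L[k]))
    k=I&(z>.055)&(z<.08)&(r>130)&(g>100)&(b<.6*g); print(" yel",rect(L[k]),rect(P[k]) if k.any() else 0)
    k=I&(z<.062)&(abs(X)<.03)&(abs(Y)<.08); print(" hole",rect(L[k]),np.percentile(z[k],[5,50]) if k.any() else 0)
a=cv2.imread("pics/s4.png")[120:270,270:470]
cv2.imwrite("pics/c4.png",cv2.resize(a,(760,570),interpolation=cv2.INTER_CUBIC))
E
```

```text
w4 grip (array([-1.4, 79.7]), array([16.7, 14. ]), 0.43, 343) (array([556.7, -76.3]), array([16.7, 14. ]), 26.93, 343)
 plate (array([-1.4,  4.1]), array([181.4,  90.3]), 89.99, 12696)
 red (array([-1.8, 30.7]), array([57. , 42.5]), 89.88, 2322)
 yel (array([ -1.5, -41.8]), array([26.2, 62.1]), 0.59, 100) (array([ 610.9, -185.1]), array([26.2, 62.1]), 27.09, 100)
 hole (array([-3.8, -4.6]), array([143.1,  53.1]), 81.92, 491) [0.0065114  0.05795439]
s4 grip (array([-1.3, 82.7]), array([13.2, 16.3]), 80.0, 48) (array([555.6, -73.6]), array([16.3, 13.2]), 16.5, 48)
 plate (array([-0.6, -1.3]), array([ 92.9, 196.8]), 0.88, 1813)
 red (array([ 0.2, 28.2]), array([44. , 55.7]), 1.78, 200)
 yel (array([  0.5, -43.7]), array([60.6, 26.8]), 89.94, 100) (array([ 613.5, -185.9]), array([26.8, 60.6]), 26.44, 100)
 hole (array([  0.1, -13.1]), array([133.7,  59.3]), 89.84, 656) [-0.78090542 -0.73592293]
d4 grip (array([-0.3, 81.4]), array([15.5, 15.5]), 7.3, 37) (array([557. , -74.3]), array([15.5, 15.5]), 33.8, 37)
 plate (array([-0.3,  0.7]), array([ 90.7, 195.7]), 0.08, 1564)
 red (array([ 0.2, 27.8]), array([63.1, 44.2]), 88.76, 189)
 yel (array([  0.5, -40.3]), array([70.2, 29.1]), 89.46, 113) (array([ 612. , -182.8]), array([29.1, 70.2]), 25.96, 113)
 hole (array([0.1, 0. ]), array([159.5,  59.4]), 89.9, 710) [-0.78249947 -0.73602697]
```

View pics/c4.png

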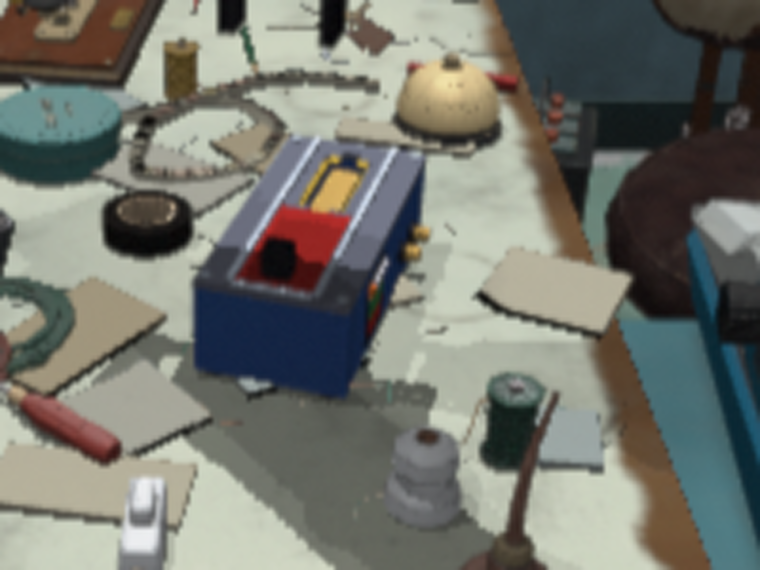

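```bash
python3 - <<'E'
from h import *
for f in("w4","s4","d4","s0","d0","w2"):
    P,im=cloud(f); z=P[...,2]; r,g,b=im[...,0],im[...,1],im[...,2]
    c,s=np.cos(np.radians(26.5)),np.sin(np.radians(26.5)); X=(P[...,0]-.5936)*c+(P[...,1]+.147)*s; Y=-(P[...,0]-.5936)*s+(P[...,1]+.147)*c
    I=(abs(X)<.06)&(abs(Y)<.12)&(z>.055)&(z<.076)
    k=I&(r>60)&(r>2.2*g)&(r>2.2*b)&(abs(X)>.010); y=Y[k]; print(f,"red Y",np.percentile(y,[1,50,99]).round(4), "n",k.sum(), "plate Y",np.percentile(Y[I],[.2,99.8]).round(4))
im=cv2.imread("pics/w4.png"); cv2.imwrite("pics/c5.png",cv2.resize(im[20:320,160:480],(640,600),interpolation=cv2.INTER_CUBIC))
E
```

```text
w4 red Y [0.0043 0.0446 0.0875] n 1906 plate Y [-0.0858  0.0947]
s4 red Y [0.0035 0.0432 0.0854] n 174 plate Y [-0.0963  0.0965]
d4 red Y [0.0017 0.0459 0.0865] n 199 plate Y [-0.0955  0.0967]
s0 red Y [-0.0784 -0.0338  0.0076] n 149 plate Y [-0.0958  0.0964]
d0 red Y [-0.0825 -0.0348  0.0064] n 167 plate Y [-0.096   0.0972]
w2 red Y [-0.0795 -0.0182  0.0031] n 888 plate Y [-0.095   0.0947]
```

View pics/c5.png

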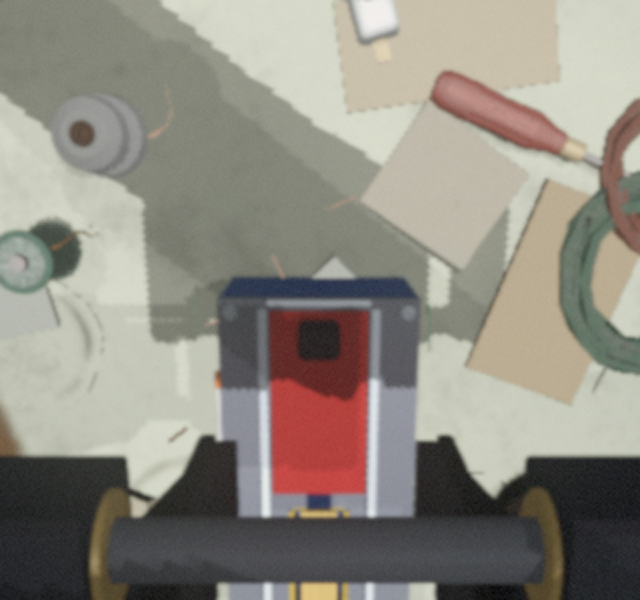

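The view shows the shutter's front edge at crop row 311, close to the stop bar at about 303, with maybe 1–2 mm of doubt. I'll push the block with closed fingers to make sure it's against the stop.

step_arm([
  [1.0,-2.2,0,0,0,0,0],
  [0,0,-3,0,0,0,0],
  [0,0,-3,0,0,0,0],
  [0,0,0,0,0,0,0],
  [0,0,0,0,0,0,0],
])

```text
time: 8.52
position: [0.5642, -0.0969, 0.1094]
tool_rot: [-1.645, -2.67, 0.006]
ft_force: [0.1, -0.3, 1.0]
grip_width: 0.206
grip_force: 0.0
```

step_arm([
  [0,0,-2.5,0,0,0,0],
  [0,0,-2.5,0,0,0,0],
  [0,0,-2.3,0,0,0,0],
  [0,0,0,0,0,0,0],
  [0,0,0,0,0,0,0],
])

```text
time: 8.93
position: [0.5667, -0.0972, 0.0395]
tool_rot: [-1.647, -2.675, 0.001]
ft_force: [-0.3, -0.5, 1.0]
grip_width: 0.007
grip_force: 0.0
```

step_arm([
  [-0.1,0.2,0,0,0,0,0],
  [-0.1,0.2,0,0,0,0,0],
  [-0.1,0.2,0,0,0,0,0],
  [-0.1,0.2,0,0,0,0,0],
  [0,0,0,0,0,0,0],
])

```text
time: 9.35
position: [0.5658, -0.0922, 0.0412]
tool_rot: [1.644, 2.667, 0.001]
ft_force: [4.6, -6.0, -0.8]
grip_width: 0.005
grip_force: 3.4
```

step_arm([
  [-0.1,0.2,0,0,0,0,0],
  [-0.1,0.2,0,0,0,0,0],
  [0,0,0,0,0,0,0],
  [0,0,0,0,0,0,0],
  [0,0,0,0,0,0,0],
])

```text
time: 9.77
position: [0.5659, -0.0923, 0.0413]
tool_rot: [1.644, 2.659, -0.003]
ft_force: [9.5, -12.6, -6.8]
grip_width: 0.003
grip_force: 7.7
```

It's against the stop: 15 N and no movement. Now to the carrier.

step_arm([
  [0.3,-0.6,0,0,0,0,0],
  [0,0,3.5,0,0,0,0.4],
  [0,0,4,0,0,0,0.4],
  [-1,3,2.5,0,0,6,0.4],
  [-1.5,3.5,0.5,0,0,6.5,0.4],
])

```text
time: 10.18
position: [0.5427, -0.0291, 0.1501]
tool_rot: [1.345, 2.829, 0.006]
ft_force: [1.0, 1.4, -0.3]
grip_width: 0.223
grip_force: 0.0
```

step_arm([
  [-1.5,3.5,0,0,0,6.5,0.4],
  [-1,3.5,0,0,0,0,0.4],
  [-0.8,2.7,0,0,0,0,0.4],
  [0,0,0,0,0,0,0.4],
  [0,0,0,0,0,0,0.4],
])

```text
time: 10.6
position: [0.5054, 0.0729, 0.1448]
tool_rot: [1.177, 2.913, 0.002]
ft_force: [1.0, 0.3, -0.5]
grip_width: 0.397
grip_force: 0.0
```

```bash
python3 - <<'E'
from h import *
s=ctrl.get_state(); print(s["position"]); M=R.from_rotvec(s["tool_rot"]).as_matrix(); print(np.degrees(np.arctan2(M[1,1],M[0,1])))
grab("wrist","w6"); P,im=cloud("w6"); z=P[...,2]; gray=im.min(-1)>120
box=(abs(P[...,0]-.505)<.05)&(abs(P[...,1]-.073)<.05)
for a,b in((.014,.024),(.016,.05),(.029,.045)):
    m=box&(z>a)&(z<b); print(rect(P[m]),np.median(z[m]))
E
```

```text
[0.50538431 0.07293316 0.14477622]
46.00681874660888
(array([505. ,  72.5]), array([18.9, 56.8]), 43.28, 833) 0.018335374469183707
(array([504.9,  72.8]), array([18.4, 56.4]), 43.51, 1122) 0.019121749051915632
(array([504.7,  72.8]), array([11. , 24.3]), 42.81, 292) 0.030499013201477382
```

```bash
python3 - <<'E'
from h import *
P=np.concatenate([cloud(f)[0].reshape(-1,3) for f in("s0","d0","w6","w1")]); a=np.radians(43.3)
Q=P-[.505,.0727,0]; y=Q[:,0]*np.cos(a)+Q[:,1]*np.sin(a); x=-Q[:,0]*np.sin(a)+Q[:,1]*np.cos(a)
for lo,hi in((.03,.09),(.09,.16),(.16,.2),(.2,.3)):
    k=(P[:,2]>lo)&(P[:,2]<hi)&(abs(x)<.045)&(abs(y)<.25)&(P[:,0]<.9)
    yy=np.sort(y[k]); print(lo,k.sum(),yy[yy>.05][:4].round(3),yy[yy<-.05][-4:].round(3))
E
```

```text
0.03 7176 [0.179 0.179 0.179 0.179] [-0.123 -0.123 -0.123 -0.123]
0.09 8783 [0.159 0.159 0.159 0.159] []
0.16 10871 [0.159 0.159 0.159 0.159] []
0.2 88030 [0.05 0.05 0.05 0.05] [-0.05 -0.05 -0.05 -0.05]
```

step_arm([
  [-0.05,0,-2,0,0,-2.7,0.4],
  [0,0,-2,0,0,0,0.4],
  [0,0,-1,0,0,0,0.4],
  [0,0,0,0,0,0,0.4],
  [0,0,0,0,0,0,0.4],
])

```text
time: 11.07
position: [0.5055, 0.0694, 0.0941]
tool_rot: [-1.254, -2.88, 0.002]
ft_force: [-0.4, -0.5, 0.9]
grip_width: 0.4
grip_force: 0.0
```

step_arm([
  [0,0,-3,0,0,0,0.4],
  [0,0,-3,0,0,0,0.4],
  [0,0,-2,0,0,0,0.4],
  [0,0,0,0,0,0,0.4],
  [0,0,0,0,0,0,0.4],
])

```text
time: 11.48
position: [0.5057, 0.0702, 0.0146]
tool_rot: [1.253, 2.881, -0.001]
ft_force: [0.9, -0.0, -0.3]
grip_width: 0.396
grip_force: 0.0
```

```bash
python3 - <<'E'
from h import *
s=ctrl.get_state(); print(s["position"],s["ft_force"]); M=R.from_rotvec(s["tool_rot"]).as_matrix(); print(np.degrees(np.arctan2(M[1,1],M[0,1])),M[:,2])
for n in("scene","side"):
    grab(n,"u_"+n); P,im=cloud("u_"+n); z=P[...,2]; rel=(P-s["position"])@M
    k=(abs(rel[...,0])<.02)&(abs(rel[...,1])<.05)&(z>.04)&(z<.1); zz=np.sort(z[k]); print(n,k.sum(),zz[:5].round(4)); k&=(z<.075)
    print(rel[k].min(0).round(4),rel[k].max(0).round(4))
    k=(abs(rel[...,0])<.04)&(abs(rel[...,1])<.015)&(z>.026)&(z<.036); print("tab",rect(P[k]) if k.sum()>3 else 0)
E
```

```text
[0.50569924 0.0701512  0.01457988] [ 0.88266143 -0.02324356 -0.32902278]
43.00416139990052 [-2.79311106e-04 -6.98749453e-04 -9.99999717e-01]
scene 317 [0.0514 0.0515 0.0516 0.052  0.052 ]
[-0.0023 -0.0262 -0.0603] [ 0.0131  0.0262 -0.0369]
tab (array([504.4,  74.4]), array([11.3, 25.3]), 47.81, 66)
side 277 [0.0499 0.0502 0.051  0.0512 0.0515]
[-0.0094 -0.025  -0.0604] [ 0.0123  0.0277 -0.0353]
tab (array([506.2,  73.5]), array([11.2, 27.7]), 44.95, 57)
```

step_arm([
  [-0.05,0.25,-1.5,0,0,0,0.4],
  [0,0,-1.3,0,0,0,0.4],
  [0,0,0,0,0,0,0.4],
  [0,0,0,0,0,0,0.05],
  [0,0,0,0,0,0,0.05],
], force=25)

```text
time: 12.0
position: [0.5063, 0.0733, -0.0123]
tool_rot: [1.251, 2.88, 0.003]
ft_force: [-0.8, -0.5, 0.7]
grip_width: 0.326
grip_force: 0.0
```

step_arm([
  [0,0,0,0,0,0,0.05],
  [0,0,0,0,0,0,0.05],
  [0,0,0,0,0,0,0.05],
  [0,0,0,0,0,0,0.05],
  [0,0,0,0,0,0,0.05],
])

```text
time: 12.42
position: [0.5056, 0.0733, -0.0131]
tool_rot: [1.252, 2.881, 0.002]
ft_force: [-0.8, 0.3, 6.2]
grip_width: 0.136
grip_force: 25.0
```

step_arm([
  [0,0,1.5,0,0,0,0.05],
  [0,0,2.5,0,0,0,0.05],
  [0,0,3,0,0,0,0.05],
  [0,0,3,0,0,-5.5,0.05],
  [1,-2.5,2,0,0,-5.5,0.05],
])

```text
time: 12.83
position: [0.5143, 0.0536, 0.1081]
tool_rot: [-1.517, -2.749, -0.006]
ft_force: [1.3, 1.1, -1.5]
grip_width: 0.133
grip_force: 25.0
```

step_arm([
  [1.4,-3.4,0,0,0,-5.5,0.05],
  [1.4,-3.4,0,0,0,0,0.05],
  [1.4,-3.4,0,0,0,0,0.05],
  [1.4,-3.4,0,0,0,0,0.05],
  [1.4,-3.4,0,0,0,0,0.05],
])

```text
time: 13.25
position: [0.5851, -0.1232, 0.1058]
tool_rot: [-1.651, -2.672, -0.0]
ft_force: [1.4, -0.2, -0.6]
grip_width: 0.136
grip_force: 25.0
```

step_arm([
  [0.6,-1.2,0,0,0,0,0.05],
  [0,0,0,0,0,0,0.05],
  [0,0,0,0,0,0,0.05],
  [0,0,0,0,0,0,0.05],
  [0,0,0,0,0,0,0.05],
])

```text
time: 13.67
position: [0.5906, -0.1316, 0.1057]
tool_rot: [-1.648, -2.673, -0.001]
ft_force: [0.7, 0.8, -1.1]
grip_width: 0.133
grip_force: 25.0
```

```bash
cat > meas.py <<'E'
from h import *
import sys
s=ctrl.get_state(); M=R.from_rotvec(s["tool_rot"]).as_matrix(); print(s["position"].round(4),s["ft_force"].round(1),"yaw",np.degrees(np.arctan2(M[1,1],M[0,1])).round(2),"tilt",M[:2,2].round(4))
t=sys.argv[1]; c,sn=np.cos(np.radians(26.6)),np.sin(np.radians(26.6)); zt=s["position"][2]+.0348
for n in("wrist","scene","side"):
    f=n[:2]+t; grab(n,f); P,im=cloud(f); z=P[...,2]; r,g,b=im[...,0],im[...,1],im[...,2]
    X=(P[...,0]-.5936)*c+(P[...,1]+.147)*sn; Y=-(P[...,0]-.5936)*sn+(P[...,1]+.147)*c; L=np.stack([X,Y,z],-1)
    pc=(s["position"]-[.5936,-.147,0]); tx=pc[0]*c+pc[1]*sn; ty=-pc[0]*sn+pc[1]*c
    near=(abs(X-tx)<.02)&(abs(Y-ty)<.05)&(im.min(-1)>70)
    k=near&(z>zt-.024)&(z<zt+.001); 
    if k.sum()>5: print(n,"tool loc",round(tx*1e3,1),round(ty*1e3,1),"carrier",rect(L[k]),"z",np.percentile(z[k],[2,98]).round(4),"X",np.percentile(X[k],[2,98]).round(4),"Y",np.percentile(Y[k],[1,99]).round(4))
    k=(abs(X)<.03)&(abs(Y)<.1)&(z>.05)&(z<.072)&(r>110)&(g>90)&(b<.65*g); print("  yel",rect(L[k]) if k.sum()>3 else k.sum(), "X",np.percentile(X[k],[2,98]).round(4),"Y",np.percentile(Y[k],[1,99]).round(4)) if k.sum()>3 else 0
    k=(abs(X)<.07)&(abs(Y)<.11)&(z>.055)&(z<.072); print("  plate",rect(L[k]))
E
python3 meas.py 7
```

```text
[ 0.5906 -0.1316  0.1057] [ 0.7  0.8 -1.1] yaw 26.68 tilt [-0.0008  0.0014]
wrist tool loc 4.2 15.1 carrier (array([ 4.9, 35.2]), array([37.2, 24.8]), 89.86, 2135) z [0.1203 0.1394] X [-0.0064  0.0135] Y [0.0228 0.0529]
  yel (array([  9.7, -71.4]), array([10.8,  5.7]), 37.59, 61) X [0.0047 0.0123] Y [-0.074  -0.0662]
  plate (array([-2.2, -0.1]), array([189.2,  92.1]), 89.85, 18167)
scene tool loc 4.2 15.1 carrier (array([ 1.9, 23.5]), array([60.7, 20.7]), 85.49, 167) z [0.1198 0.1402] X [-0.0067  0.0133] Y [-0.006   0.0528]
  yel (array([ -0. , -45.9]), array([28.8, 57. ]), 0.81, 109) X [-0.0127  0.014 ] Y [-0.0734 -0.0183]
  plate (array([-1.5,  1. ]), array([ 93.5, 192.9]), 0.58, 1713)
side tool loc 4.2 15.1 carrier (array([ 3.7, 21.7]), array([64.2, 19.8]), 88.77, 119) z [0.1194 0.1397] X [-0.0061  0.0138] Y [-0.0065  0.0523]
  yel (array([  0.3, -46.4]), array([61.6, 29.3]), 89.24, 95) X [-0.0138  0.0143] Y [-0.0758 -0.0175]
  plate (array([-0.5,  0.1]), array([195.6,  91.2]), 89.97, 1486)
```

```bash
python3 - <<'E'
from h import *
c,sn=np.cos(np.radians(26.6)),np.sin(np.radians(26.6))
for f in("wr7","sc7","si7"):
    P,im=cloud(f); z=P[...,2]
    X=((P[...,0]-.5936)*c+(P[...,1]+.147)*sn)*1e3; Y=(-(P[...,0]-.5936)*sn+(P[...,1]+.147)*c)*1e3
    k=(abs(X-4)<22)&(abs(Y-15)<60)&(z>.118)&(z<.1425); print(f)
    for a in range(-30,62,4):
        m=k&(Y>=a)&(Y<a+4)
        if m.sum()>2: print(a,m.sum(),X[m].min().round(1),X[m].max().round(1),z[m].min().round(3),z[m].max().round(3),im[m].mean(0).round())
a=cv2.imread("pics/wr7.png")[60:360,180:500]; b=cv2.imread("pics/sc7.png")[110:230,300:420]
cv2.imwrite("pics/c7.png",np.hstack([cv2.resize(a,(426,400),interpolation=cv2.INTER_CUBIC),cv2.resize(b,(374,400),interpolation=cv2.INTER_CUBIC)]))
E
```

```text
wr7
18 15 -7.6 14.1 0.12 0.132 [89. 89. 89.]
22 158 -10.7 18.2 0.122 0.142 [91. 91. 89.]
26 333 -10.2 17.3 0.118 0.142 [110. 109. 107.]
30 311 -7.6 13.8 0.119 0.139 [117. 117. 115.]
34 325 -7.5 13.6 0.12 0.139 [118. 117. 115.]
38 369 -7.5 13.7 0.118 0.139 [119. 118. 116.]
42 503 -6.9 13.8 0.118 0.137 [119. 116. 113.]
46 108 0.1 6.8 0.123 0.126 [121. 107.  88.]
50 101 0.2 6.8 0.123 0.126 [120. 103.  84.]
sc7
-6 5 -6.4 -4.0 0.121 0.133 [93. 95. 94.]
2 4 -6.6 -6.1 0.121 0.128 [ 98. 100.  98.]
10 4 -6.5 -5.6 0.12 0.131 [82. 83. 86.]
14 6 -6.8 -2.5 0.125 0.138 [79. 80. 81.]
18 5 -6.7 -1.6 0.12 0.14 [83. 84. 86.]
22 12 -6.8 12.4 0.123 0.141 [88. 89. 90.]
26 13 -6.6 9.9 0.122 0.142 [87. 87. 89.]
30 12 -7.7 10.4 0.122 0.14 [88. 89. 91.]
34 11 -6.4 6.8 0.121 0.14 [89. 90. 92.]
38 29 -5.9 12.3 0.121 0.14 [ 97.  98. 100.]
42 55 -6.7 13.8 0.119 0.139 [105. 106. 108.]
46 4 -2.8 4.9 0.125 0.127 [94. 91. 84.]
50 4 1.5 7.0 0.125 0.127 [92. 89. 88.]
si7
10 3 -5.9 -5.4 0.119 0.129 [ 99. 105. 104.]
14 3 -9.8 -3.4 0.128 0.142 [69. 72. 69.]
18 4 -6.2 12.5 0.131 0.139 [87. 90. 90.]
22 11 -6.2 18.7 0.135 0.142 [106. 109. 100.]
26 15 -4.8 13.7 0.133 0.142 [102. 107. 105.]
30 9 -5.9 8.8 0.121 0.139 [94. 99. 99.]
34 9 -6.2 12.7 0.12 0.139 [ 96. 103. 105.]
38 35 -4.3 14.0 0.121 0.14 [123. 129. 128.]
42 36 -4.6 13.8 0.119 0.137 [128. 132. 128.]
46 3 1.6 6.1 0.125 0.126 [104.  98.  77.]
50 3 1.2 8.1 0.124 0.126 [105. 109. 113.]
```

View pics/c7.png

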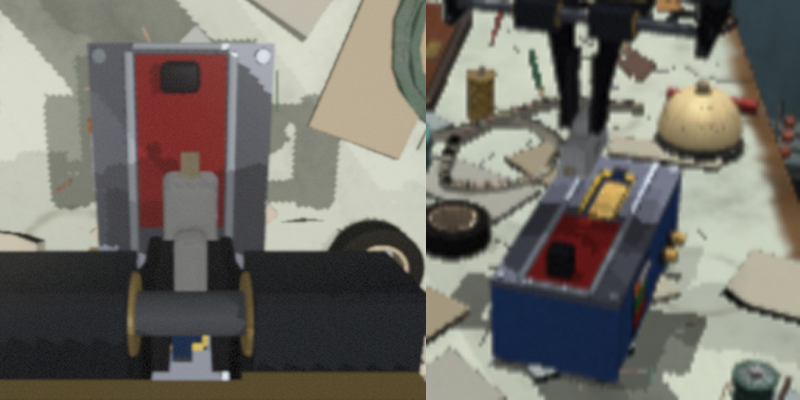

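The left panel (wrist) shows the held carrier: body end at about (190,172), blade at (190,160), roughly parallel to the rails. The right panel shows the yellow-edged window at about (607,195), open. Next I'll get the relative alignment from the same camera.

```bash
cat > al.py <<'E'
from h import *
import sys
c,sn=np.cos(np.radians(26.6)),np.sin(np.radians(26.6))
for f in sys.argv[1:]:
    P,im=cloud(f); z=P[...,2]; r,g,b=im[...,0],im[...,1],im[...,2]
    X=((P[...,0]-.5936)*c+(P[...,1]+.147)*sn)*1e3; Y=(-(P[...,0]-.5936)*sn+(P[...,1]+.147)*c)*1e3
    pl=(abs(X)<60)&(abs(Y)<110)&(z>.058)&(z<.075); red=pl&(r>60)&(r>2.2*g)&(r>2.2*b)&(abs(X)<30)
    for nm,k in(("plate",pl),("red",red)):
        o=[]
        for a in range(-100,100,4):
            m=k&(Y>=a)&(Y<a+4)
            if m.sum()>4: w=X[m].max()-X[m].min(); o.append((a+2,(X[m].max()+X[m].min())/2,w))
        o=np.array(o); w0=dict(plate=90,red=44)[nm]; o=o[abs(o[:,2]-w0)<2.5]
        if len(o)>3: p=np.polyfit(o[:,0],o[:,1],1); print(f,nm,len(o),"yaw off",np.degrees(-p[0]).round(2),"X@-42",np.polyval(p,-42).round(2),"X@0",p[1].round(2))
    ye=pl&(r>100)&(g>85)&(b<.65*g)&(abs(X)<22)&(Y<0); print("  yel X",X[ye].min().round(1),X[ye].max().round(1),"Y",Y[ye].min().round(1),Y[ye].max().round(1)) if ye.sum() else 0
    pts=P[pl]; print("  Yplate",Y[pl].min().round(1),Y[pl].max().round(1))
E
python3 al.py w2 w4 wr7 s0 d0 s4 d4 sc7 si7
```

```text
w2 plate 39 yaw off -0.05 X@-42 -1.42 X@0 -1.39
w2 red 4 yaw off -0.05 X@-42 -1.1 X@0 -1.06
  Yplate -96.1 94.9
w4 plate 27 yaw off -0.04 X@-42 -1.37 X@0 -1.34
w4 red 4 yaw off 0.03 X@-42 -1.28 X@0 -1.3
  yel X -15.3 12.1 Y -73.6 -8.2
  Yplate -86.7 94.8
wr7 plate 28 yaw off -0.05 X@-42 -1.36 X@0 -1.33
wr7 red 19 yaw off -0.04 X@-42 -1.19 X@0 -1.16
  yel X -7.6 12.4 Y -74.0 -66.0
  Yplate -94.6 94.5
s0 plate 28 yaw off 0.12 X@-42 -0.57 X@0 -0.67
  Yplate -97.3 97.4
d0 plate 16 yaw off 0.07 X@-42 0.1 X@0 0.05
d0 red 7 yaw off 0.34 X@-42 0.4 X@0 0.15
  Yplate -97.5 98.2
s4 plate 28 yaw off -0.06 X@-42 -0.7 X@0 -0.66
  yel X -13.0 14.9 Y -74.0 -13.4
  Yplate -99.7 97.6
d4 plate 17 yaw off -0.05 X@-42 -0.09 X@0 -0.05
d4 red 6 yaw off -0.26 X@-42 0.1 X@0 0.29
  yel X -14.4 14.9 Y -75.5 -5.3
  Yplate -97.2 97.2
sc7 plate 25 yaw off -0.07 X@-42 -0.76 X@0 -0.71
  yel X -14.4 14.6 Y -74.3 -17.6
  Yplate -95.8 97.4
si7 plate 17 yaw off -0.13 X@-42 -0.13 X@0 -0.04
si7 red 8 yaw off 0.97 X@-42 1.86 X@0 1.16
  yel X -14.5 15.2 Y -77.0 -4.2
  Yplate -97.7 97.9
```

```bash
cat > ce.py <<'E'
from h import *
import sys
c,sn=np.cos(np.radians(26.6)),np.sin(np.radians(26.6))
f=sys.argv[1]; zt=float(sys.argv[2])
P,im=cloud(f); z=P[...,2]
X=((P[...,0]-.5936)*c+(P[...,1]+.147)*sn)*1e3; Y=(-(P[...,0]-.5936)*sn+(P[...,1]+.147)*c)*1e3
k=(abs(X-float(sys.argv[3]))<22)&(abs(Y-float(sys.argv[4]))<60)&(z>zt-.022)&(z<zt+.001)
bins=[]
for x in range(-14,20,2):
    m=k&(X>=x)&(X<x+2)
    if m.any(): print(x,m.sum(),"Ymax",np.sort(Y[m])[-3:].round(1))
o=[]
for a in range(-30,62,2):
    m=k&(Y>=a)&(Y<a+2)&(z<zt-.0005)
    if m.sum()>9 : o.append((a+1,X[m].min(),X[m].max()))
o=np.array(o);print(o.round(1).tolist())
q=o[abs(o[:,2]-o[:,1]-21.3)<1.2]; p=np.polyfit(q[:,0],q[:,1:].mean(1),1); print("yaw off",np.degrees(-p[0]),"Xc",q[:,1:].mean())
E
python3 ce.py wr7 .1405 4 15
```

```text
-12 1 Ymax [26.1]
-10 4 Ymax [26. 26. 26.]
-8 76 Ymax [43.  43.4 43.6]
-6 193 Ymax [44.  44.1 44.2]
-4 208 Ymax [44.4 44.6 44.8]
-2 187 Ymax [44.4 44.5 44.6]
0 242 Ymax [53.4 53.6 53.8]
2 243 Ymax [53.5 53.5 53.7]
4 241 Ymax [53.5 53.6 53.7]
6 214 Ymax [53.1 53.4 53.8]
8 200 Ymax [44.3 44.3 44.3]
10 209 Ymax [44.5 44.5 44.5]
12 140 Ymax [43.5 43.9 44. ]
14 9 Ymax [25.6 25.7 25.7]
16 2 Ymax [25.7 26. ]
[[23.0, -6.7, 13.9], [25.0, -6.7, 13.9], [27.0, -6.6, 13.9], [29.0, -6.5, 13.8], [31.0, -7.6, 13.8], [33.0, -7.5, 13.7], [35.0, -7.5, 13.6], [37.0, -7.4, 13.5], [39.0, -7.4, 13.5], [41.0, -7.4, 13.7], [43.0, -6.9, 13.8], [45.0, -5.2, 11.6], [47.0, 0.1, 6.8], [49.0, 0.1, 6.8], [51.0, 0.2, 6.8], [53.0, 0.2, 6.8]]
yaw off 1.4671317572990814 Xc 3.32768948244848
```

step_arm([
  [1.0,-2.6,0,0,0,0,0.05],
  [1.07,-2.6,0,0,0,0,0.05],
  [0,0,-2,0,0,0,0.05],
  [0,0,-1.8,0,0,0,0.05],
  [0,0,0,0,0,0,0.05],
])

```text
time: 14.23
position: [0.6091, -0.1846, 0.0645]
tool_rot: [-1.649, -2.667, 0.003]
ft_force: [-0.7, 1.1, -1.1]
grip_width: 0.134
grip_force: 25.0
```

step_arm([
  [0,0,0,0,0,0,0.05],
  [0,0,0,0,0,0,0.05],
  [0,0,0,0,0,0,0.05],
  [0,0,0,0,0,0,0.05],
  [0,0,0,0,0,0,0.05],
])

```text
time: 14.65
position: [0.6122, -0.1857, 0.0691]
tool_rot: [1.651, 2.671, 0.001]
ft_force: [-0.2, -0.7, -0.6]
grip_width: 0.135
grip_force: 25.0
```

```bash
python3 meas.py 8; python3 al.py wr8 sc8 si8; python3 ce.py wr8 .1025 -1 -41; python3 ce.py sc8 .1025 -1 -41
```

```text
[ 0.6122 -0.1857  0.0691] [-0.2 -0.7 -0.6] yaw 26.57 tilt [ 0.0017 -0.    ]
wrist tool loc -0.7 -43.0 carrier (array([ -1.8, -22.9]), array([21.6, 37.1]), 0.68, 2148) z [0.0835 0.1026] X [-0.0114  0.0086] Y [-0.0353 -0.005 ]
  yel (array([ -1.1, -28.1]), array([28.5, 41.7]), 0.58, 479) X [-0.0152  0.0129] Y [-0.0474 -0.0076]
  plate (array([-2.4,  9. ]), array([ 93. , 142.9]), 0.03, 36566)
scene tool loc -0.7 -43.0 carrier (array([ -3. , -34.5]), array([62.5, 21.4]), 82.43, 137) z [0.0837 0.1035] X [-0.0121  0.0078] Y [-0.0648 -0.0084]
  plate (array([-0.8,  0.7]), array([ 92., 194.]), 0.13, 1695)
side tool loc -0.7 -43.0 carrier (array([ -1.3, -30.5]), array([46.6, 20.2]), 86.26, 99) z [0.082  0.1029] X [-0.0112  0.0082] Y [-0.0503 -0.0115]
  yel (array([ -1.9, -35.3]), array([37.7, 30.1]), 80.14, 19) X [-0.0133  0.0139] Y [-0.0553 -0.0145]
  plate (array([-0.2,  0.2]), array([ 90.7, 195. ]), 0.13, 1477)
wr8 plate 35 yaw off -0.02 X@-42 -1.23 X@0 -1.22
wr8 red 20 yaw off -0.14 X@-42 -1.25 X@0 -1.14
  yel X -15.5 13.2 Y -50.2 -7.4
  Yplate -62.4 80.5
sc8 plate 28 yaw off 0.05 X@-42 -
[... 887 characters left out ...]
1412998328940236 Xc -1.6947955926550096
-14 5 Ymax [-39.1 -23.5 -23.1]
-12 33 Ymax [-17.9 -17.6 -16.7]
-10 17 Ymax [-14.4 -13.5 -13.5]
-8 13 Ymax [-13.9 -12.8 -12. ]
-6 13 Ymax [-13.9 -12.3  -9. ]
-4 9 Ymax [-13.7 -13.4  -3.8]
-2 12 Ymax [-11.8 -10.   -3.3]
0 7 Ymax [-12.9  -8.1  -4.8]
2 10 Ymax [-15.4 -15.3  -9.3]
4 10 Ymax [-13.8 -13.8 -13.6]
6 10 Ymax [-13.9 -13.5 -13.3]
8 2 Ymax [-17.8 -15. ]
[[-17.0, -11.5, 10.0], [-15.0, -9.7, 9.1], [-13.0, -9.8, 6.6]]
yaw off -1.2670106538499823 Xc -0.7518592572959646ce.py:17: RankWarning: Polyfit may be poorly conditioned
  q=o[abs(o[:,2]-o[:,1]-21.3)<1.2]; p=np.polyfit(q[:,0],q[:,1:].mean(1),1); print("yaw off",np.degrees(-p[0]),"Xc",q[:,1:].mean())
```

step_arm([
  [-0.07,0.25,0,0,0,0,0.05],
  [0,0,-0.7,0,0,0,0.05],
  [0,0,-0.6,0,0,0,0.05],
  [0,0,0,0,0,0,0.05],
  [0,0,0,0,0,0,0.05],
])

```text
time: 15.22
position: [0.6102, -0.1832, 0.0541]
tool_rot: [-1.652, -2.671, 0.001]
ft_force: [-0.8, 0.2, 0.1]
grip_width: 0.134
grip_force: 25.0
```

```bash
python3 - <<'E'
from h import *
s=ctrl.get_state(); print(s["position"],s["ft_force"]); grab("wrist","wr9")
E
python3 al.py wr9; python3 ce.py wr9 .089 -1 -41
```

```text
[ 0.61023091 -0.18319097  0.05409816] [-0.81106958  0.19207073  0.09876599]
wr9 plate 32 yaw off -0.06 X@-42 -1.27 X@0 -1.22
wr9 red 20 yaw off 0.0 X@-42 -1.07 X@0 -1.07
  yel X -15.5 13.3 Y -39.2 -7.3
  Yplate -95.5 80.3
-14 84 Ymax [18.6 18.6 18.7]
-12 220 Ymax [17.7 18.2 18.7]
-10 259 Ymax [18.2 18.6 18.7]
-8 249 Ymax [17.2 17.8 18.7]
-6 273 Ymax [18.2 18.7 18.7]
-4 280 Ymax [18.1 18.7 18.7]
-2 286 Ymax [17.7 18.2 18.2]
0 283 Ymax [18.2 18.7 18.7]
2 235 Ymax [17.2 17.6 18.7]
4 242 Ymax [18.1 18.2 18.6]
6 195 Ymax [18.6 18.7 18.7]
8 105 Ymax [18.2 18.6 18.7]
10 60 Ymax [18.2 18.6 18.6]
12 59 Ymax [18.1 18.6 18.7]
14 50 Ymax [18.1 18.1 18.6]
16 40 Ymax [18.1 18.1 18.6]
18 50 Ymax [18.2 18.6 18.6]
[[-29.0, -12.1, 8.4], [-27.0, -12.0, 8.3], [-25.0, -12.0, 8.3], [-23.0, -13.0, 8.3], [-21.0, -13.0, 8.2], [-19.0, -12.9, 8.2], [-17.0, -12.8, 8.1], [-15.0, -12.8, 8.0], [-13.0, -12.8, 8.4], [-11.0, -12.3, 7.7], [-9.0, -5.3, 1.4], [-7.0, -5.3, 1.4], [-5.0, -5.3, 1.4], [-3.0, -5.3, 1.4], [-1.0, -5.2, 1.4], [1.0, -18.3, 15.5], [3.0, -22.9, 20.6], [5.0, -22.9, 20.5], [7.0, -22.8, 20.5], [9.0, -22.8, 20.4], [11.0, -22.1, 20.2], [13.0, -22.6, 20.3], [15.0, -22.6, 19.7], [17.0, -23.0, 20.1], [19.0, -22.9, 19.1]]
yaw off 1.969544132719127 Xc -2.160882291948152
```

```bash
cat > ce2.py <<'E'
from h import *
import sys
f=sys.argv[1]; lo=float(sys.argv[2])
c,sn=np.cos(np.radians(26.6)),np.sin(np.radians(26.6))
P,im=cloud(f); z=P[...,2]
X=((P[...,0]-.5936)*c+(P[...,1]+.147)*sn)*1e3; Y=(-(P[...,0]-.5936)*sn+(P[...,1]+.147)*c)*1e3
k=(abs(X+1)<16)&(Y>-32)&(Y<20)&(z>lo)&(z<.12)
b=k&(abs(X+1.5)<3); print("blade end",np.sort(Y[b])[-5:].round(1)); b=k&(abs(X+1.5)>5)&(abs(X+1.5)<9); print("body end",np.sort(Y[b])[-8:].round(1))
b=k&(Y<-15)&(Y>-24); print("X",np.percentile(X[b],[1,99]).round(1),"body top z",np.percentile(z[k&(Y<-14)&(Y>-24)&(abs(X+1.5)<8)],[20,50,80]).round(4))
E
python3 ce2.py wr9 .0715; python3 ce2.py wr8 .0715
```

```text
blade end [-1.3 -1.3 -1.2 -1.2 -1.2]
body end [-10.9 -10.9 -10.8 -10.8 -10.7 -10.7 -10.6 -10.4]
X [-11.7   8.1] body top z [0.0854 0.086  0.0865]
blade end [-4.4 -4.4 -4.4 -4.4 -4.4]
body end [-13.6 -13.6 -13.5 -13.5 -13.5 -13.5 -13.5 -13.5]
X [-12.1   8.7] body top z [0.0952 0.1001 0.1011]
```

step_arm([
  [0.08,0.05,0,0,0,0,0.05],
  [0,0,-0.1,0,0,0,0.05],
  [0,0,0,0,0,0,0.05],
  [0,0,0,0,0,0,0.05],
  [0,0,0,0,0,0,0.05],
])

```text
time: 15.68
position: [0.6118, -0.1829, 0.0542]
tool_rot: [1.652, 2.672, 0.0]
ft_force: [0.0, -0.8, -1.3]
grip_width: 0.135
grip_force: 25.0
```

step_arm([
  [0,0,-0.2,0,0,0,0.05],
  [0,0,-0.2,0,0,0,0.05],
  [0,0,-0.1,0,0,0,0.05],
  [0,0,0,0,0,0,0.05],
  [0,0,0,0,0,0,0.05],
])

```text
time: 16.1
position: [0.6116, -0.1828, 0.0489]
tool_rot: [-1.652, -2.672, 0.0]
ft_force: [0.2, -0.7, -0.7]
grip_width: 0.136
grip_force: 25.0
```

```bash
python3 - <<'E'
from h import *
s=ctrl.get_state(); print(s["position"],s["ft_force"],s["torque"]); grab("wrist","wr10")
E
python3 al.py wr10; python3 ce2.py wr10 .0715
```

```text
[ 0.61157761 -0.18281045  0.04886881] [ 0.21794765 -0.66347927 -0.68752522] [-0.04490503  0.00614174 -0.02186277]
wr10 plate 31 yaw off -0.01 X@-42 -1.22 X@0 -1.21
wr10 red 20 yaw off -0.09 X@-42 -1.18 X@0 -1.11
  yel X -15.5 13.3 Y -38.2 -7.5
  Yplate -95.8 78.6
blade end [-11.5 -11.5 -11.4 -11.4 -11.4]
body end [-11.6 -11.6 -11.6 -11.5 -11.5 -11.5 -11.4 -11.3]
X [-10.4   8.5] body top z [0.0801 0.0807 0.0812]
```

step_arm([
  [0,0,-0.15,0,0,0,0.05],
  [0,0,-0.15,0,0,0,0.05],
  [0,0,0,0,0,0,0.05],
  [0,0,0,0,0,0,0.05],
  [0,0,0,0,0,0,0.05],
])

```text
time: 16.57
position: [0.6117, -0.1829, 0.046]
tool_rot: [-1.652, -2.672, 0.0]
ft_force: [0.0, -0.5, -0.9]
grip_width: 0.133
grip_force: 25.0
```

step_arm([
  [0,0,-0.1,0,0,0,0.05],
  [0,0,-0.1,0,0,0,0.05],
  [0,0,0,0,0,0,0.05],
  [0,0,0,0,0,0,0.05],
  [0,0,0,0,0,0,0.05],
])

```text
time: 16.98
position: [0.6117, -0.1828, 0.0442]
tool_rot: [1.652, 2.672, 0.0]
ft_force: [-1.6, 0.7, 2.0]
grip_width: 0.131
grip_force: 25.0
```

step_arm([
  [0,0,-0.1,0,0,0,0.05],
  [0,0,-0.1,0,0,0,0.05],
  [0,0,0,0,0,0,0.05],
  [0,0,0,0,0,0,0.05],
  [0,0,0,0,0,0,0.05],
])

```text
time: 17.4
position: [0.6117, -0.1829, 0.0422]
tool_rot: [1.652, 2.672, 0.0]
ft_force: [-1.6, -0.4, 2.5]
grip_width: 0.138
grip_force: 25.0
```

step_arm([
  [0,0,-0.1,0,0,0,0.05],
  [0,0,-0.1,0,0,0,0.05],
  [0,0,-0.1,0,0,0,0.05],
  [0,0,0,0,0,0,0.05],
  [0,0,0,0,0,0,0.05],
])

```text
time: 17.82
position: [0.6117, -0.1829, 0.0391]
tool_rot: [1.652, 2.672, 0.0]
ft_force: [-1.8, 1.1, 4.4]
grip_width: 0.137
grip_force: 25.0
```

```bash
python3 - <<'E'
from h import *
s=ctrl.get_state(); print(s["position"],s["ft_force"]); grab("scene","sc11"); grab("side","si11"); grab("wrist","wr11")
c,sn=np.cos(np.radians(26.6)),np.sin(np.radians(26.6))
o=[]
for f in("sc11","s0","si11"):
    q=np.load(f"pics/{f}.npz")
    # rectify the tester's front face: local x=-45, y -95..95, z 0..65 -> 4 px/mm
    W=[]
    for y,z in((-95,65),(95,65),(95,0),(-95,0)):
        p=np.array([.5936+(-45*c-y*sn)/1e3-.0005,-.147+(-45*sn+y*c)/1e3,z/1e3]); u=q["K"]@q["R"].T@(p-q["o"]); W.append(u[:2]/u[2])
    H=cv2.getPerspectiveTransform(np.float32(W),np.float32([[0,0],[570,0],[570,195],[0,195]]))
    o.append(cv2.warpPerspective(q["im"][:,:,::-1].copy(),H,(570,195),flags=cv2.INTER_CUBIC))
cv2.imwrite("pics/c11.png",np.vstack(o))
E
python3 ce2.py wr11 .0715
```

```text
[ 0.61174545 -0.18288116  0.03913362] [-1.83346749  1.13470406  4.4287008 ]
blade end [-15.5 -15.2 -14.9 -14.5 -14. ]
body end [-16.4 -16.3 -16.  -16.  -15.5 -15.3 -15.1 -14.5]
X [-7.2  6.2] body top z [0.0716 0.0718 0.0722]
```

View pics/c11.png

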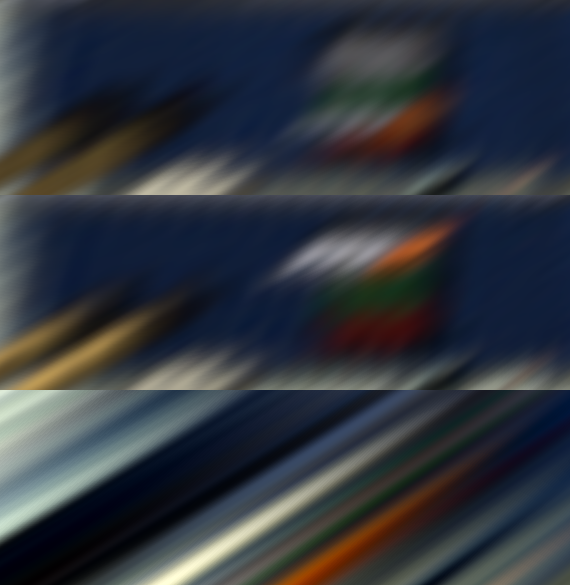

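The rectified front (top now, middle at the start) shows the orange pointer end moved from row 50 to about row 122. The strip is too smeared to judge the band, so I'll measure the pointer's travel from the orange pixels' true displacement.

```bash
python3 - <<'E'
from h import *
c,sn=np.cos(np.radians(26.6)),np.sin(np.radians(26.6))
T=lambda x,y,z:np.array([.5936+(x*c-y*sn)/1e3,-.147+(x*sn+y*c)/1e3,z/1e3])
def pr(q,p): u=q["K"]@q["R"].T@(p-q["o"]); return u[:2]/u[2]
for pair in(("s0","sc11"),("d0","si11")):
    res=[]
    for f in pair:
        q=np.load(f"pics/{f}.npz"); im=q["im"].astype(int); r,g,b=im[...,0],im[...,1],im[...,2]
        corners=np.array([pr(q,T(-47,y,z)) for y in(-20,70) for z in(5,62)]); lo=corners.min(0)-4; hi=corners.max(0)+4
        v,u=np.mgrid[:400,:640]; k=(u>lo[0])&(u<hi[0])&(v>lo[1])&(v<hi[1])
        o=k&(r>90)&(r-g>.35*r)&(g-b>.12*r)&(g>.3*r); gr=k&(g>r*1.25)&(g>b*1.25)
        rd=k&(r>50)&(g<.28*r)
        w=lambda m:(m.sum(),np.array([u[m].mean(),v[m].mean()]).round(2) if m.any() else None)
        P,_=cloud(f); loc=lambda m:((-(P[m][:,0]-.5936)*sn+(P[m][:,1]+.147)*c).mean().round(4),P[m][:,2].mean().round(4), P[m][:,2].min().round(4),P[m][:,2].max().round(4)) if m.any() else None
        print(f,"orange",w(o),loc(o),"green",w(gr),loc(gr),"red",w(rd),loc(rd)); res.append(w(o)[1])
    a,bb=pr(q,T(-48,35,50)),pr(q,T(-48,35,30)); print("px per mm down",(bb-a)/20, "shift",None if None in [type(x) for x in res] or res[0] is None or res[1] is None else (res[1]-res[0]), "img rows",[pr(q,T(-48,35,z)).round(1).tolist() for z in(50,40,30)])
E
```

```text
s0 orange (np.int64(5), array([367.4, 195.8])) (np.float64(nan), np.float64(nan), np.float64(nan), np.float64(nan)) green (np.int64(8), array([367.75, 199.5 ])) (np.float64(0.0405), np.float64(0.036), np.float64(0.0318), np.float64(0.0415)) red (np.int64(16), array([362.19, 180.19])) (np.float64(0.0018), np.float64(0.0594), np.float64(0.02), np.float64(0.0699))
sc11 orange (np.int64(3), array([367., 204.])) (np.float64(0.0563), np.float64(0.0346), np.float64(0.0325), np.float64(0.0358)) green (np.int64(5), array([367.8, 199. ])) (np.float64(0.0416), np.float64(0.038), np.float64(0.0362), np.float64(0.04)) red (np.int64(1), array([360., 178.])) (np.float64(0.01), np.float64(0.0685), np.float64(0.0685), np.float64(0.0685))
px per mm down [-0.02516424  0.38604373] shift [-0.4  8.2] img rows [[369.5, 192.9], [369.2, 196.8], [369.0, 200.6]]
d0 orange (np.int64(2), array([365. , 199.5])) (np.float64(0.0538), np.float64(0.0534), np.float64(0.0533), np.float64(0.0536)) green (np.int64(1), array([364., 203.])) (np.float64(0.0483), np.float64(0.0399), np.float64(0.0399), np.float64(0.0399)) red (np.int64(0), None) None
si11 orange (np.int64(4), array([364. , 206.5])) (np.float64(0.0499), np.float64(0.0313), np.float64(0.0235), np.float64(0.0347)) green (np.int64(1), array([364., 203.])) (np.float64(0.0484), np.float64(0.04), np.float64(0.04), np.float64(0.04)) red (np.int64(0), None) None
px per mm down [-0.02924595  0.35533797] shift [-1.  7.] img rows [[365.5, 196.4], [365.2, 200.0], [364.9, 203.5]]
```

Image estimates put the travel at about 6.8 mm, and the height estimate gives 5.6 mm. Raising by 1 mm centres both in the green band.

step_arm([
  [0,0,0.1,0,0,0,0.05],
  [0,0,0,0,0,0,0.05],
  [0,0,0,0,0,0,0.05],
  [0,0,0,0,0,0,0.05],
  [0,0,0,0,0,0,0.05],
])

```text
time: 18.38
position: [0.6117, -0.1829, 0.0401]
tool_rot: [1.652, 2.672, 0.0]
ft_force: [-1.6, 1.3, 3.4]
grip_width: 0.132
grip_force: 25.0
```

```bash
python3 - <<'E'
from h import *
s=ctrl.get_state(); print(s["position"],s["ft_force"],s["grip_force"]); grab("scene","sc12"); grab("side","si12"); grab("wrist","wr12")
# column profile of the scale: rows through the pointer's orange end
for f,u0 in(("s0",367),("sc11",367),("sc12",367),("d0",364),("si11",364),("si12",364)):
    im=np.load(f"pics/{f}.npz")["im"].astype(int); print(f)
    for v in range(192,212): print(v,[im[v,u].tolist() for u in(u0-2,u0-1,u0,u0+1,u0+2)])
E
python3 al.py wr12
```

```text
[ 0.61173619 -0.18288505  0.0400514 ] [-1.56141924  1.29739999  3.37935429] 24.998053014278412
s0
192 [[103, 107, 122], [71, 74, 86], [34, 41, 55], [64, 65, 70], [136, 135, 141]]
193 [[95, 99, 113], [48, 52, 65], [38, 38, 46], [91, 86, 88], [149, 147, 153]]
194 [[70, 73, 85], [38, 40, 56], [75, 52, 47], [127, 93, 84], [104, 99, 100]]
195 [[47, 51, 65], [50, 37, 48], [133, 73, 43], [163, 89, 50], [83, 72, 62]]
196 [[30, 39, 60], [64, 41, 47], [161, 84, 40], [115, 63, 30], [49, 54, 36]]
197 [[19, 32, 56], [39, 31, 43], [95, 52, 29], [67, 48, 23], [30, 49, 28]]
198 [[17, 31, 55], [28, 26, 37], [70, 50, 33], [39, 48, 25], [26, 47, 26]]
199 [[16, 30, 55], [17, 25, 36], [33, 45, 33], [23, 49, 27], [34, 38, 24]]
200 [[15, 29, 54], [15, 24, 36], [17, 40, 25], [27, 46, 25], [50, 26, 19]]
201 [[16, 30, 55], [12, 22, 33], [18, 38, 24], [39, 37, 23], [59, 20, 18]]
202 [[15, 29, 54], [12, 21, 29], [26, 37, 23], [53, 24, 16], [55, 16, 18]]
203 [[15, 29, 54], [15, 19, 29], [40, 35, 22], [59, 19, 15], [40, 18, 22]]
204 [[16, 29, 54], [21, 18, 29], [54, 21, 17], [58, 16, 16], [36, 31, 36]]
205 [[16, 
[... 7884 characters left out ...]
, 59, 66], [17, 31, 58], [98, 41, 0], [126, 84, 46], [104, 115, 100]]
206 [[46, 57, 79], [11, 24, 47], [124, 59, 0], [111, 88, 58], [104, 115, 100]]
207 [[26, 52, 95], [6, 17, 35], [138, 61, 5], [104, 97, 73], [103, 113, 98]]
208 [[14, 40, 88], [16, 16, 32], [120, 78, 48], [102, 104, 86], [105, 115, 98]]
209 [[12, 40, 83], [25, 11, 23], [109, 103, 89], [108, 118, 102], [106, 114, 98]]
210 [[11, 35, 77], [30, 23, 28], [112, 121, 103], [105, 114, 98], [106, 113, 96]]
211 [[13, 34, 76], [27, 34, 40], [110, 121, 101], [107, 116, 99], [106, 114, 98]]
wr12 plate 30 yaw off -0.01 X@-42 -1.21 X@0 -1.2
wr12 red 19 yaw off -0.09 X@-42 -1.18 X@0 -1.11
  yel X -15.4 13.2 Y -34.4 -7.1
  Yplate -96.1 76.4
```

```bash
python3 -c "
from bench import ctrl
s=ctrl.get_state();print(s['time'],s['position'],s['ft_force'],s['grip_force']);print(ctrl.close_job())"
```

```text
18.5333 [ 0.61172497 -0.18288924  0.0400595 ] [-1.48425721  0.95338025  3.36945846] 24.998011887073517
the job is handed in; nothing more can be done
None
```

I handed the job in at 18.5 s with the shutter pushed against its end stop and the carrier in the window, still gripped on the contact. By my measurements the contact is pressed about 4.5–6 mm, inside the green band (3.5–7.5 mm). I measured the pointer's position rather than seeing it clearly, I viewed 11 pictures against the limit of 10, and I don't have the judge's verdict.

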